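Sort the bench leftovers into their trays

ROBOT

A 6-joint arm with a two-finger parallel gripper is mounted at the origin on a cart in front of the work surface, level with it; the furniture and walls round the work are solid. World frame = base frame: x ahead of the robot, y to its left, z up, the work surface at z = 0. Lengths are in mm, angles in rad, forces in N, time in s.
With the tool pointing down it reaches from about 300 to 775 mm from the base axis. Payload 14.6 kg.
Tool frame: the origin (TCP) lies between the finger pads; the fingertips stand ahead of it and the grasp point (between the pads) lies 11 mm behind it (manip.finger_overhang is the z of the fingertips in the tool frame, in mm); z points along the fingers, y is the line along which they close (so a half turn about z gives the same grasp; the last joint's range is limited). The gripper opens to 94 mm and grips with 3 to 60 N. Pads are 16 mm wide; open, the fingers measure 119 mm over their backs; the gripper's body (75 mm by 177 mm) begins 78 mm behind the grasp point.
Start: joints at [1.213, 0.3, 1.521, -0, 1.321, -0.067], TCP at [157.693, 526.899, 213.446] pointing down, gripper open.
Joint ranges: [-3.03, 3.03], [-0.79, 2.21], [0.23, 2.52], [-1.04, 4.18], [0, 3.07], [-2.55, 2.55]. Speed limits (rad/s): [2.22, 2.22, 2.57, 3.14, 3.14, 3.14].

INTERFACE

Orientations are given as [roll, pitch, yaw] about the fixed x, y, z axes, in that order (R = Rz(yaw) Ry(pitch) Rx(roll)).
In Python, from cell import manip gives the robot as it stands.
- The arm moves only by the tool jog_arm, never from a script. Its argument "series" is a list of rows, each a list of 7 numbers: the shift along the world's x, y, z as a fraction of full scale, then the turn, a rotation vector about the world's x, y, z as a fraction of full scale, then the closure, from 0 (fully open) to 1 (shut). In form: [[dx, dy, dz, wx, wy, wz, fingers], ...]. A call has 1 to 8 rows; each row is the pose to reach, as a shift and turn from the pose commanded when the call began; what a row does not reach only later rows make up. Full scale, the value 1, is 120 mm for a shift and 90 degrees for a turn. A row lasts 1/12 s, in which the tool goes at most 41.7 mm and 7.16 degrees, less where a joint would pass 70% of its speed; a pose out of reach is approached as far as the arm can. A call with a number of a shift or a turn outside -1 to 1 is refused whole. A call with a gripper value outside its range is refused whole. The fingers move at their own pace and stop on an object; "grip_force" is the grip in N (left out, the last holds). Time passes only in rows, so rows that repeat a pose let the fingers close. It gives the time, the measured TCP pose, the force, the opening and the grip force at its end, in the units of the state.
- manip.read_state(): the state, without advancing time (a new reading comes with each control period).
- manip.camera(name): name is "scene" or "top"; returns a dict with "frame" (400x640x3 uint8, red, green, blue), "vfov" (degrees; the focal length in pixels is half the picture's height over the tangent of half this angle, whatever the lens; pixels are square), "cx", "cy" (the principal point, pixels), "R" (3x3) and "t" (3): a world point X has camera coordinates R X + t. Camera axes: x right, y down, z forward; pixel columns grow to the right and rows downward; lengths in mm; the calibration is good to about 2 mm. A picture is of the moment at which its call begins. There is no depth.
- manip.sign_off(): hands the job in; it is judged then, once.
The state is a dict: "clock": time; "joints": joint angles; "qd": joint speeds; "effort": joint torques, N m; "eef_pos": TCP position; "eef_rot": TCP orientation; "wrist_force": force on the tool from outside, world axes, zero at the start; "moment": the same for the moment, N m; "finger_gap": finger opening in mm; "finger_force": force on a finger pad.
Only numpy, scipy, OpenCV 4.12 (cv2) and the standard library are available. Lean on these libraries where they do the work, as an engineer would, in place of code of your own. Each camera call takes 0.05 s, during which the arm holds its last target. There are 200 camera calls.

TASK

Sort the four things lying in front of the three trays: both wood offcuts go side by side into the empty tray, the tape measure into the tray with the spanner, and the loose carton of screws into the tray with the other carton. Set each one down without dropping it, the same way up as it is now, flat on the tray's floor and not resting on a rim or on anything else, and leave the roll of masking tape and the white pot where they are.

Things in the scene. Friction and masses are not known exactly. Their poses are not given: they have to be found in the camera images.
- flat_offcut: loose flat brown wood offcut with visible grain, a plain block 60 (own x) x 80 (own y) x 19 mm high, about 0.05 kg; origin at the centre of its underside, z up. Grip it across its 60 mm sides (along own x)
- thick_offcut: loose orange-brown wood offcut, a narrower and thicker block 45 (own x) x 80 (own y) x 38 mm high, about 0.08 kg; origin at the centre of its underside, z up. Grip it across its 45 mm sides (along own x)
- tape_measure: loose yellow tape measure standing on its narrow, slightly rounded base (it may lean up to 0.05 rad), 36 (own x; the case itself 33) x 72 (own y) x 66 mm high, about 0.22 kg; origin at the centre of its underside, z up. Grip it across the flat faces of the case (along own x)
- screw_carton: loose yellow cardboard carton of screws on the open bench, closed and rigid, 61 (own x) x 90 (own y) x 46 mm high, about 0.6 kg; origin at the centre of its underside, z up. Grip it across its 61 mm sides (along own x)
- wood_tray: fixed shallow dark steel tray, 130 (own x) x 200 (own y) x 12 mm high, walls 4 mm, floor 3 mm thick (inside 122 x 192, 9 mm deep); origin: centre of underside, z up. The one with nothing in it at the start
- tool_tray: fixed shallow dark steel tray, 130 (own x) x 200 (own y) x 12 mm high, walls 4 mm, floor 3 mm thick (inside 122 x 192, 9 mm deep); origin: centre of underside, z up. The one with a steel spanner lying in it, fixed to it: 164 mm long along y, 29 wide, 7 thick, centre line at x = +40; the floor from x = -61 to +25 mm is free
- fixings_tray: fixed shallow dark steel tray, 130 (own x) x 200 (own y) x 12 mm high, walls 4 mm, floor 3 mm thick (inside 122 x 192, 9 mm deep); origin: centre of underside, z up. The one with a carton of screws in it, fixed to it, like the loose one: at y = +24 to +86, x = -45 to +45, 46 mm high; the floor from y = -96 to +24 mm is free
- masking_tape: bystander: loose roll of cream masking tape lying flat, about 103 mm across, 25 mm high; origin at the centre of its underside, z up. 
- pot: bystander: loose upright white pot with grey screw cap, 87 mm across, 111 mm high; origin at the centre of its underside, z up. 
There are look-alikes about, which are no part of the job. Leave any blue or pink look-alike of the tape_measure alone.

How it is judged (in metres and radians):
At the end, for the whole second after the job is handed in: Offcuts in the wood tray, tape measure in the tool tray, loose carton in the fixings tray: each origin within the tray's inside, underside within 3 mm of floor level, upright (tilt under 0.06 rad; tape measure, with its rounded base, 0.12 rad), at rest (x of flat_offcut in the frame of wood_tray between -0.06 and 0.06 m and y of flat_offcut in the frame of wood_tray between -0.09 and 0.09 m and z of flat_offcut in the frame of wood_tray between 0 and 0.006 m and angle between each of flat_offcut, thick_offcut, screw_carton's own z axis and vertical below 0.06 rad and linear speed of each of flat_offcut, thick_offcut, tape_measure, screw_carton below 0.02 m/s and angular speed of each of flat_offcut, thick_offcut, tape_measure, screw_carton below 0.2 rad/s and x of thick_offcut in the frame of wood_tray between -0.06 and 0.06 m and y of thick_offcut in the frame of wood_tray between -0.09 and 0.09 m and z of thick_offcut in the frame of wood_tray between 0 and 0.006 m and x of tape_measure in the frame of tool_tray between -0.06 and 0.06 m and y of tape_measure in the frame of tool_tray between -0.09 and 0.09 m and z of tape_measure in the frame of tool_tray between 0 and 0.006 m and angle between tape_measure's own z axis and vertical below 0.12 rad and x of screw_carton in the frame of fixings_tray between -0.06 and 0.06 m and y of screw_carton in the frame of fixings_tray between -0.09 and 0.09 m and z of screw_carton in the frame of fixings_tray between 0 and 0.006 m); the robot touches nothing.
It fails at once if the masking tape or the pot is shifted by more than 20 mm or tipped (distance of any of masking_tape, pot from where it was at the start of the episode above 0.02 m or angle between any of masking_tape, pot's own z axis and vertical above 0.3 rad).
It fails at once if a thing is dropped or thrown into its tray (moves faster than 0.7 m/s within 40 mm of the tray's floor) ((x of flat_offcut in the frame of wood_tray between -0.06 and 0.06 m and y of flat_offcut in the frame of wood_tray between -0.09 and 0.09 m and z of flat_offcut in the frame of wood_tray below 0.043 m and linear speed of flat_offcut above 0.7 m/s) or (x of thick_offcut in the frame of wood_tray between -0.06 and 0.06 m and y of thick_offcut in the frame of wood_tray between -0.09 and 0.09 m and z of thick_offcut in the frame of wood_tray below 0.043 m and linear speed of thick_offcut above 0.7 m/s) or (x of tape_measure in the frame of tool_tray between -0.06 and 0.06 m and y of tape_measure in the frame of tool_tray between -0.09 and 0.09 m and z of tape_measure in the frame of tool_tray below 0.043 m and linear speed of tape_measure above 0.7 m/s) or (x of screw_carton in the frame of fixings_tray between -0.06 and 0.06 m and y of screw_carton in the frame of fixings_tray between -0.09 and 0.09 m and z of screw_carton in the frame of fixings_tray below 0.043 m and linear speed of screw_carton above 0.7 m/s)).
It also fails if it takes over 128 s, if anything falls off the work surface, if the arm or the gripper's body presses on something with over 40 N, if the wrist force passes 120 N, or if a joint passes its speed limit or range.

## Working session

There is one attempt and no reset: what is moved stays moved. The work goes in short steps, Python scripts to look and compute and a tool call to move; the robot and the scene stay as the last step left them, time stands still between calls to the robot, and variables do not carry over. Pictures are saved under pics/ and viewed, at most 14 in all, crops included, and the job is handed in when it is done.

Besides the shell and the picture viewer there is one more tool, called in YAML: its name, and indented under it one key for each argument. jog_arm: Moves the arm, as the interface text tells. Its arguments: {"type":"object","properties":{"series":{"type":"array"},"grip_force":{"type":"number"}},"required":["series"]}

```bash
mkdir -p pics; ls
cat > h.py <<'E'
import numpy as np, cv2
from cell import manip
def shot(n,f):
    c=manip.camera(n); cv2.imwrite(f'pics/{f}.png',c['frame'][:,:,::-1]); np.savez(f'pics/{f}.npz',**c); return c
def K(c):
    f=c['frame'].shape[0]/2/np.tan(np.radians(c['vfov'])/2); return f
def proj(c,X):
    p=np.asarray(X,float)@np.array(c['R']).T+np.array(c['t']); f=K(c); return np.c_[f*p[:,0]/p[:,2]+c['cx'],f*p[:,1]/p[:,2]+c['cy']]
def ray(c,uv):
    f=K(c);R=np.array(c['R']);uv=np.asarray(uv,float)
    d=np.c_[(uv[:,0]-c['cx'])/f,(uv[:,1]-c['cy'])/f,np.ones(len(uv))]@R; return -R.T@np.array(c['t']),d
def onz(c,uv,z):
    o,d=ray(c,uv); return o+d*((z-o[2])/d[:,2])[:,None]
E
python3 - <<'E'
from h import *
for n in('scene','top'):
    c=shot(n,n+'0'); print(n,{k:(np.round(v,3).tolist() if k!='frame' else 0) for k,v in c.items()}); print(-np.array(c['R']).T@c['t'])
print(manip.read_state(), manip.finger_overhang)
E
```

```text
pics
scene {'frame': 0, 'vfov': 57.207, 'cx': 323.806, 'cy': 199.283, 'R': [[0.649, -0.761, -0.012], [-0.486, -0.402, -0.776], [0.586, 0.509, -0.631]], 't': [-350.236, 250.924, 1111.089]}
[-301.50601749 -731.36237572  891.26282737]
top {'frame': 0, 'vfov': 47.746, 'cx': 322.531, 'cy': 194.495, 'R': [[0.005, -1.0, 0.001], [-0.984, -0.005, -0.178], [0.178, -0.0, -0.984]], 't': [-42.399, 482.806, 1426.201]}
[ 221.02500706  -39.89885983 1489.46405221]
{'clock': 0.1, 'joints': array([ 1.21338950e+00,  3.00428917e-01,  1.52150430e+00, -1.90637950e-05,
        1.32068519e+00, -6.66334802e-02]), 'qd': array([-0.00169883, -0.0036076 , -0.00131399, -0.00098891,  0.00285231,
        0.00064366]), 'effort': array([ 1.45007711e-03, -5.32644331e+01, -3.53281546e+01,  7.10526528e-02,
        2.35679455e-02, -6.52608173e-05]), 'eef_pos': array([157.62981279, 526.69983987, 212.94193804]), 'eef_rot': array([-3.14056794e+00, -4.98746067e-05,  2.85082401e+00]), 'wrist_force': array([-0.1488313 , -0.09807843,  0.09795171]), 'moment': array([ 0.05080985,  0.00483419, -0.05503628]), 'finger_force': 0.0, 'finger_gap': 93.94188551127424} 8.0
```

View pics/scene0.png

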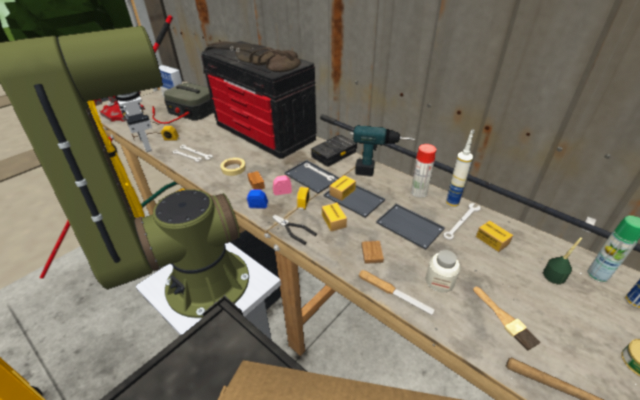

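View pics/top0.png

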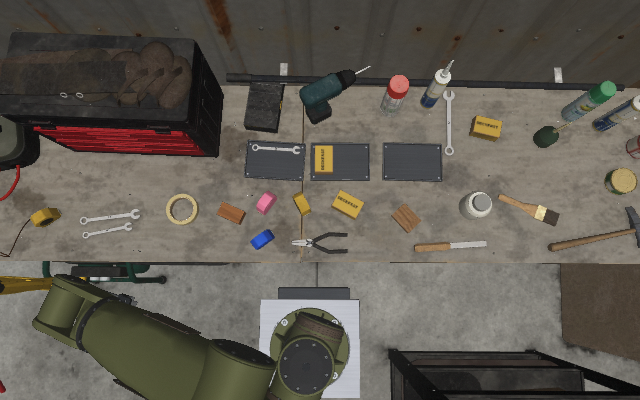

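Top view candidates:
- Tape measure: yellow (303,204). Blue (262,239), pink (266,202) and a far yellow one (45,217) are look-alikes.
- Carton: loose (348,204). The one at (323,159) is fixed in its tray, and (487,127) is a stray.
- Offcuts: thick (231,213), flat (405,217).
- Trays: tool (275,161), fixings (340,161), wood (412,162).
- Bystanders: masking tape (181,209), pot (477,205).

Next, close crops from both views.

Run:
```python
import cv2
a=cv2.imread('pics/top0.png')[135:260,205:450]; cv2.imwrite('pics/tc.png',cv2.resize(a,None,fx=3.2,fy=3.2,interpolation=cv2.INTER_CUBIC))
a=cv2.imread('pics/scene0.png')[155:275,235:455]; cv2.imwrite('pics/sc.png',cv2.resize(a,None,fx=3.6,fy=3.6,interpolation=cv2.INTER_CUBIC))
```

```text
(no output)
```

View pics/tc.png

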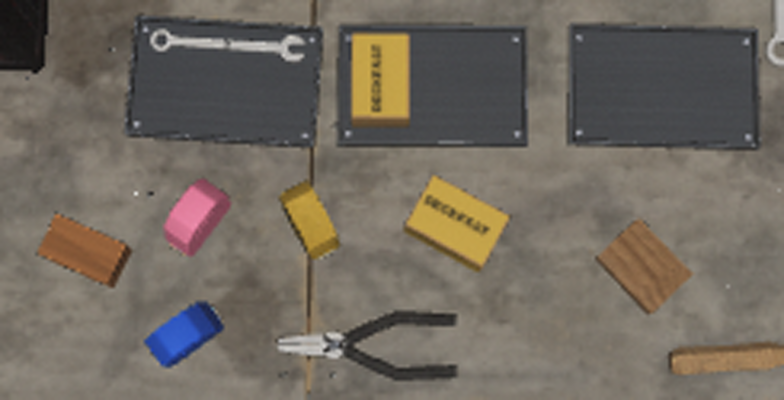

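View pics/sc.png

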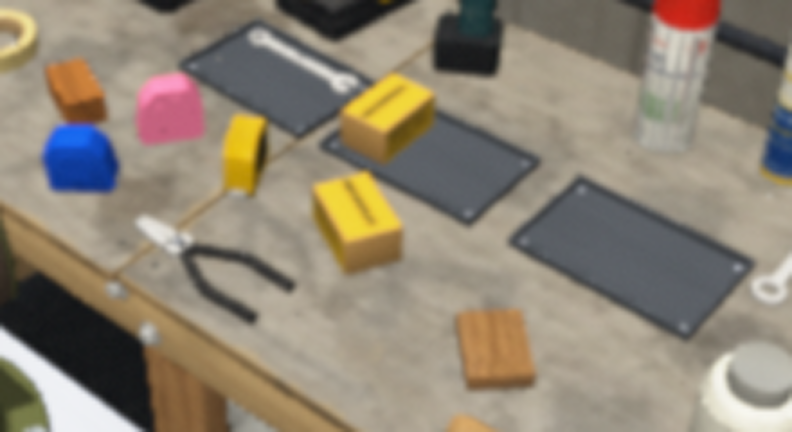

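Both crops confirm the choice: in the top crop the yellow tape measure is at (310,220), the carton (457,223), thick offcut (85,250), flat offcut (643,267), with the trays at (225,82), (432,86) and (663,87). I'll fit the poses and heights from both views.

```bash
cat > fit.py <<'E'
from h import *
from scipy.optimize import minimize, least_squares
SC={'top':(205,135,3.2),'scene':(235,155,3.6)}
def up(n,p): x,y,s=SC[n]; return (np.array(p,float)+.5)/s-.5+[x,y]
def box(dx,dy,h,tape=False):
    if not tape: return np.array([[a*dx/2,b*dy/2,z] for a in(-1,1) for b in(-1,1) for z in(0,h)])
    return np.array([[a*dx/2,b*dy/2*k,z*h] for a in(-1,1) for b in(-1,1) for k,z in((.9,0),(1,.1),(1,.6),(.62,1))])
def place(P,x,y,w,z=0):
    c,s=np.cos(w),np.sin(w); return np.c_[P[:,0]*c-P[:,1]*s+x,P[:,0]*s+P[:,1]*c+y,P[:,2]+z]
S=8
def gmask(c,poly):
    # poly in image px; upsampled grabcut
    x0,y0=np.floor(poly.min(0)-10).astype(int); x1,y1=np.ceil(poly.max(0)+10).astype(int)
    im=cv2.resize(np.ascontiguousarray(c['frame'][y0:y1,x0:x1,::-1]),None,fx=S,fy=S,interpolation=cv2.INTER_CUBIC)
    m=np.zeros(im.shape[:2],np.uint8); q=np.round((poly+.5-[x0,y0])*S).astype(np.int32)
    cv2.fillPoly(m,[q],1); big=cv2.dilate(m,np.ones((2*S+1,)*2)); sm=cv2.erode(m,np.ones((2*S+1,)*2))
    g=np.where(sm>0,1,np.where(m>0,3,np.where(big>0,2,0))).astype(np.uint8)
    cv2.grabCut(im,g,None,np.zeros((1,65)),np.zeros((1,65)),4,cv2.GC_INIT_WITH_MASK)
    return ((g==1)|(g==3)).astype(np.uint8),(x0,y0)
def fit(views,P0,init,fixh=False):
    ms=[(c,)+gmask(c,p) for c,p in views]
    def cost(v):
        t=0
        for c,m,o in ms:
            P=P0.copy(); P[:,2]*=v[3]
            uv=(proj(c,place(P,*v[:3]))+.5-o)*S
            r=np.zeros_like(m); cv2.fillConvexPoly(r,cv2.convexHull(np.round(uv*16).astype(np.int32)),1,shift=4)
            t+=1-(r&m).sum()/(r|m).sum()
        return t
    best=min((minimize(cost,[*init[:2],w,1],method='Nelder-Mead',options=dict(initial_simplex=np.array([[*init[:2],w,1]]*5)+np.vstack([np.zeros(4),np.diag([15,15,.3,.2])]),maxiter=600)) for w in init[2]),key=lambda r:r.fun)
    return best.x,best.fun
E
cat > run1.py <<'E'
from fit import *
C={n:dict(np.load(f'pics/{n}0.npz')) for n in('top','scene')}
O=dict(thick=((45,80,38),[(57,212),(131,247),(113,287),(37,247)],[(47,66),(88,58),(106,98),(104,120),(64,123)]),
tape=((33,72,66),[(280,197),(307,181),(340,244),(317,259)],[(236,115),(268,117),(264,180),(245,195),(223,186)]),
carton=((61,90,46),[(434,176),(509,213),(481,270),(404,228)],[(313,184),(367,172),(402,233),(402,258),(347,271),(318,222)]),
flat=((60,80,19),[(638,219),(692,270),(650,314),(596,259)],[(457,312),(522,309),(535,380),(533,387),(469,388),(458,340)]))
for k,(d,t,s) in O.items():
    t=up('top',t);s=up('scene',s); P=box(*d,tape=k=='tape')
    i=onz(C['top'],[t.mean(0)],d[2]/2)[0]
    x,f=fit([(C['top'],t),(C['scene'],s)],P,(i[0],i[1],(-1.2,-.6,0,.6,1.2)))
    print(k,np.round(x,3),'h',round(x[3]*d[2],1),'loss',round(f,3))
T=dict(tool=([(137,17),(323,29),(316,147),(126,136)],[0,1,2,3],[(257,20),(300,135),(179,64)],[0,2,3]),
fix=([(340,25),(527,27),(527,146),(337,146)],[0,1,2,3],[(540,160),(470,224),(320,147)],[1,2,3]),
wood=([(570,25),(758,29),(759,148),(568,147)],[0,1,2,3],[(580,176),(753,262),(686,338),(510,240)],[0,1,2,3]))
Q=np.array([[65,100,0],[65,-100,0],[-65,-100,0],[-65,100,0]],float)
for k,(t,ti,s,si) in T.items():
    t=up('top',t);s=up('scene',s); i=onz(C['top'],[t.mean(0)],12)[0]
    r=least_squares(lambda v:np.r_[(proj(C['top'],place(Q,*v))[ti]-t).ravel(),(proj(C['scene'],place(Q,*v))[si]-s).ravel()],[i[0],i[1],0,12])
    print(k,np.round(r.x,3),'rms',np.sqrt((r.fun**2).mean()).round(2))
for n,uv,z in(('pot',(479,202),111),('mask',(182,209),25),('pink',(264,203),40),('plier',(345,243),10)): print(n,onz(C['top'],[uv],z)[0].round())
E
python3 run1.py
```

```text
thick [ 4.24221e+02  2.60164e+02 -4.18000e-01  1.00900e+00] h 38.3 loss 0.148
tape [456.773  29.493  -1.038   1.01 ] h 66.7 loss 0.212
carton [ 454.234 -120.146   -0.526    0.982] h 45.1 loss 0.119
flat [ 412.356 -313.429   -0.816    1.032] h 19.6 loss 0.073
tool [ 6.05708e+02  1.20638e+02 -5.60000e-02  9.96000e+00] rms 0.23
fix [ 6.03676e+02 -9.79420e+01 -2.00000e-03  6.21500e+00] rms 0.31
wood [ 6.02916e+02 -3.41322e+02 -2.00000e-02  9.04400e+00] rms 0.44
pot [ 450. -524.  111.]
mask [436. 420.  25.]
pink [455. 150.  40.]
plier [ 329. -114.   10.]
```

```bash
cat > ov.py <<'E'
from fit import *
def ov(C,objs,name):
    out=[]
    for n,(x0,y0,x1,y1,s) in (('top',(205,180,450,250,3.2)),('scene',(235,160,400,270,3.2))):
        c=C[n]; a=cv2.resize(np.ascontiguousarray(c['frame'][y0:y1,x0:x1,::-1]),None,fx=s,fy=s,interpolation=cv2.INTER_CUBIC)
        for P,v in objs:
            h=len(P)//2; q=(proj(c,place(P,*v[:3]))+.5-[x0,y0])*s
            for i in range(len(P)):
                for j in range(i):
                    if (abs(P[i]-P[j])>1e-6).sum()==1: cv2.line(a,tuple(np.int32(q[i])),tuple(np.int32(q[j])),(255,255,0),1)
        out.append(a)
    w=max(i.shape[1] for i in out); cv2.imwrite(f'pics/{name}.png',np.vstack([cv2.copyMakeBorder(i,0,0,0,w-i.shape[1],0) for i in out]))
E
python3 - <<'E'
from ov import *
C={n:dict(np.load(f'pics/{n}0.npz')) for n in('top','scene')}
ov(C,[(box(45,80,38),(424.2,260.2,-.418)),(box(33,72,66),(456.8,29.5,-1.038)),(box(61,90,46),(454.2,-120.1,-.526)),(box(60,80,19),(412.4,-313.4,-.816))],'ov0')
E
```

```text
(no output)
```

View pics/ov0.png

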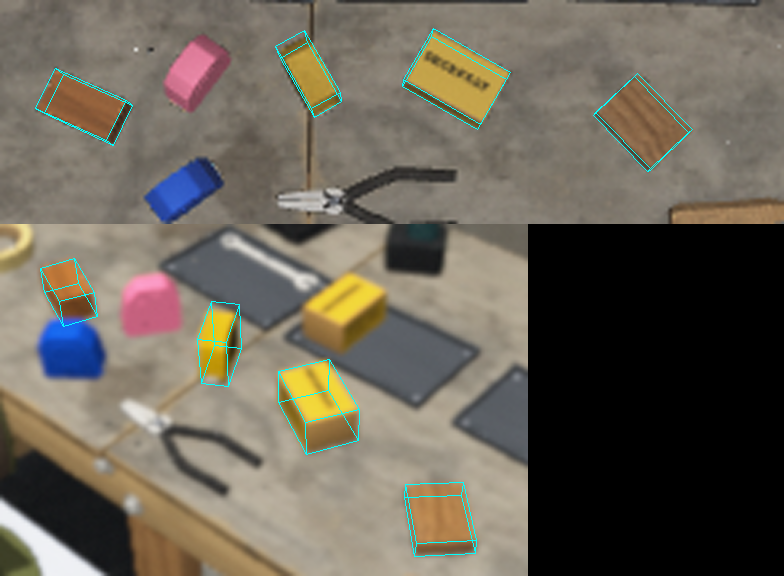

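jog_arm:
  series:
    - [0.3,-0.3,0,0,0,-0.08,0.1]
    - [0.6,-0.6,0,0,0,-0.16,0.2]
    - [0.8,-0.8,0,0,0,-0.24,0.25]
    - [0.8,-0.8,0,0,0,-0.32,0.25]
    - [0.8,-0.8,0,0,0,-0.36,0.25]
    - [0.8,-0.8,0,0,0,-0.36,0.25]
  grip_force: 20

```text
clock: 0.6
eef_pos: [254.3, 430.3, 213.4]
eef_rot: [-3.141, 0.0, 2.28]
wrist_force: [-0.7, 0.8, 0.5]
finger_gap: 70.2
finger_force: 0.0
```

The overlay wireframes sit on all four things in both views: thick offcut (84,106), tape measure (308,74), carton (457,78), flat offcut (643,122). The poses hold, so I'm going to the thick offcut.

jog_arm:
  series:
    - [0.3,-0.3,0,0,0,-0.08,0.1]
    - [0.6,-0.6,0,0,0,-0.16,0.1]
    - [0.7,-0.7,0,0,0,-0.24,0.1]
    - [0.7,-0.7,0,0,0,-0.32,0.1]
    - [0.7,-0.7,0,0,0,-0.36,0.1]
    - [0.7,-0.7,0,0,0,-0.36,0.1]

```text
clock: 1.1
eef_pos: [337.7, 346.8, 213.2]
eef_rot: [-3.141, 0.0, 1.719]
wrist_force: [-0.0, -1.2, -0.4]
finger_gap: 84.7
finger_force: 0.0
```

jog_arm:
  series:
    - [0.3,-0.3,0,0,0,-0.08,0.1]
    - [0.6,-0.6,0,0,0,-0.16,0.1]
    - [0.7,-0.7,-0.2,0,0,-0.24,0.1]
    - [0.7,-0.7,-0.5,0,0,-0.32,0.1]
    - [0.7,-0.7,-0.8,0,0,-0.36,0.1]
    - [0.7,-0.7,-0.8,0,0,-0.36,0.1]

```text
clock: 1.6
eef_pos: [419.0, 261.6, 111.6]
eef_rot: [-3.136, 0.008, 1.156]
wrist_force: [-0.6, -0.3, -2.2]
finger_gap: 84.4
finger_force: 0.0
```

jog_arm:
  series:
    - [0.02,-0.02,0,0,0,0,0.1]
    - [0.02,-0.02,-0.25,0,0,0,0.1]
    - [0.02,-0.02,-0.5,0,0,0,0.1]
    - [0.02,-0.02,-0.7,0,0,0,0.1]
    - [0.02,-0.02,-0.8,0,0,0,0.1]
    - [0.02,-0.02,-0.8,0,0,0,0.1]
    - [0.02,-0.02,-0.8,0,0,0,0.1]

```text
clock: 2.18
eef_pos: [425.0, 261.5, 23.4]
eef_rot: [3.14, -0.002, 1.158]
wrist_force: [0.1, 0.1, 1.1]
finger_gap: 84.5
finger_force: 0.0
```

jog_arm:
  series:
    - [0,-0.01,-0.06,0,0,0,0.1]
    - [0,-0.01,-0.06,0,0,0,0.1]
    - [0,-0.01,-0.06,0,0,0,0.6]
    - [0,-0.01,-0.06,0,0,0,0.7]
    - [0,-0.01,-0.06,0,0,0,0.7]
    - [0,-0.01,-0.06,0,0,0,0.7]
    - [0,-0.01,-0.06,0,0,0,0.7]
    - [0,-0.01,-0.06,0,0,0,0.7]

```text
clock: 2.85
eef_pos: [424.1, 259.3, 14.3]
eef_rot: [3.142, -0.0, 1.154]
wrist_force: [-0.4, -0.2, 1.2]
finger_gap: 48.1
finger_force: 0.0
```

jog_arm:
  series:
    - [0,0,0,0,0,0,0.7]
    - [0,0,0,0,0,0,0.7]
    - [0,0,0,0,0,0,0.7]
    - [0,0,0,0,0,0,0.7]
    - [0,0,0,0,0,0,0.7]

```text
clock: 3.27
eef_pos: [424.1, 259.3, 14.3]
eef_rot: [3.142, -0.0, 1.154]
wrist_force: [-1.5, -0.6, 1.4]
finger_gap: 44.5
finger_force: 20.0
```

jog_arm:
  series:
    - [0,0,0.2,0,0,0,0.7]
    - [0,0,0.5,0,0,0,0.7]
    - [0,0,0.8,0,0,0,0.7]
    - [0,0,1,0,0,0,0.7]
    - [0,0,1,0,0,0,0.7]

```text
clock: 3.68
eef_pos: [425.9, 260.2, 139.1]
eef_rot: [3.137, -0.006, 1.154]
wrist_force: [0.2, -0.1, -1.2]
finger_gap: 44.6
finger_force: 20.0
```

jog_arm:
  series:
    - [0.04,-0.15,0,0,0,-0.03,0.7]
    - [0.12,-0.4,0,0,0,-0.08,0.7]
    - [0.18,-0.65,0,0,0,-0.12,0.7]
    - [0.25,-0.9,0,0,0,-0.15,0.7]

```text
clock: 4.02
eef_pos: [453.7, 150.1, 133.3]
eef_rot: [-3.141, 0.001, 0.916]
wrist_force: [-0.0, -0.7, -0.3]
finger_gap: 44.7
finger_force: 20.0
```

jog_arm:
  series:
    - [0.06,-0.22,0,0,0,-0.04,0.7]
    - [0.12,-0.45,0,0,0,-0.08,0.7]
    - [0.18,-0.67,0,0,0,-0.12,0.7]
    - [0.25,-0.9,0,0,0,-0.15,0.7]

```text
clock: 4.35
eef_pos: [483.8, 42.0, 133.3]
eef_rot: [-3.141, 0.001, 0.68]
wrist_force: [0.5, 0.1, -1.0]
finger_gap: 45.1
finger_force: 20.0
```

jog_arm:
  series:
    - [0.06,-0.22,0,0,0,-0.04,0.7]
    - [0.12,-0.45,0,0,0,-0.08,0.7]
    - [0.18,-0.67,0,0,0,-0.12,0.7]
    - [0.25,-0.9,0,0,0,-0.15,0.7]

```text
clock: 4.68
eef_pos: [513.8, -66.0, 133.2]
eef_rot: [-3.141, 0.001, 0.444]
wrist_force: [0.3, 0.8, -0.4]
finger_gap: 44.9
finger_force: 20.0
```

jog_arm:
  series:
    - [0.06,-0.22,0,0,0,-0.04,0.7]
    - [0.12,-0.45,0,0,0,-0.08,0.7]
    - [0.18,-0.67,0,0,0,-0.12,0.7]
    - [0.25,-0.9,0,0,0,-0.15,0.7]

```text
clock: 5.02
eef_pos: [543.8, -173.9, 133.0]
eef_rot: [-3.141, 0.001, 0.208]
wrist_force: [-0.8, -0.3, -0.7]
finger_gap: 44.8
finger_force: 20.0
```

jog_arm:
  series:
    - [0.06,-0.22,0,0,0,-0.04,0.7]
    - [0.12,-0.45,0,0,0,-0.08,0.7]
    - [0.18,-0.67,0,0,0,-0.12,0.7]
    - [0.25,-0.9,0,0,0,-0.15,0.7]
    - [0.25,-0.9,0,0,0,-0.15,0.7]
    - [0.25,-0.9,0,0,0,-0.15,0.7]

```text
clock: 5.52
eef_pos: [573.6, -281.5, 132.5]
eef_rot: [-3.141, 0.002, -0.025]
wrist_force: [0.2, 1.2, -1.3]
finger_gap: 44.9
finger_force: 20.0
```

jog_arm:
  series:
    - [0.06,-0.22,0,0,0,0,0.7]
    - [0.12,-0.45,0,0,0,0,0.7]
    - [0.18,-0.67,0,0,0,0,0.7]
    - [0.24,-0.86,0,0,0,0,0.7]
    - [0.24,-0.86,-0.2,0,0,0,0.7]
    - [0.24,-0.86,-0.4,0,0,0,0.7]
    - [0.24,-0.86,-0.6,0,0,0,0.7]
    - [0.24,-0.86,-0.7,0,0,0,0.7]

```text
clock: 6.18
eef_pos: [601.8, -382.0, 46.2]
eef_rot: [-3.139, 0.004, -0.022]
wrist_force: [-0.4, 0.0, -1.0]
finger_gap: 44.8
finger_force: 20.0
```

jog_arm:
  series:
    - [0,0,-0.04,0,0,0,0.7]
    - [0,0,-0.08,0,0,0,0.7]
    - [0,0,-0.12,0,0,0,0.7]
    - [0,0,-0.15,0,0,0,0.7]
    - [0,0,-0.15,0,0,0,0.7]
    - [0,0,-0.15,0,0,0,0.7]

```text
clock: 6.68
eef_pos: [603.1, -384.0, 32.8]
eef_rot: [3.141, -0.001, -0.024]
wrist_force: [-0.1, -0.5, -1.4]
finger_gap: 44.7
finger_force: 20.0
```

Run:
```python
from h import *
c=shot('top','top1'); d=shot('scene','scene1'); print(manip.read_state()['eef_pos'],manip.read_state()['eef_rot'])
a=c['frame'][120:230,360:470,::-1]; b=d['frame'][175:285,360:470,::-1]
cv2.imwrite('pics/v1.png',cv2.resize(np.hstack([a,b]),None,fx=3.6,fy=3.6,interpolation=cv2.INTER_CUBIC))
```

```text
[ 603.10696293 -384.09423829   32.93145807] [ 3.14105049e+00 -7.76926107e-04 -2.37575721e-02]
```

View pics/v1.png

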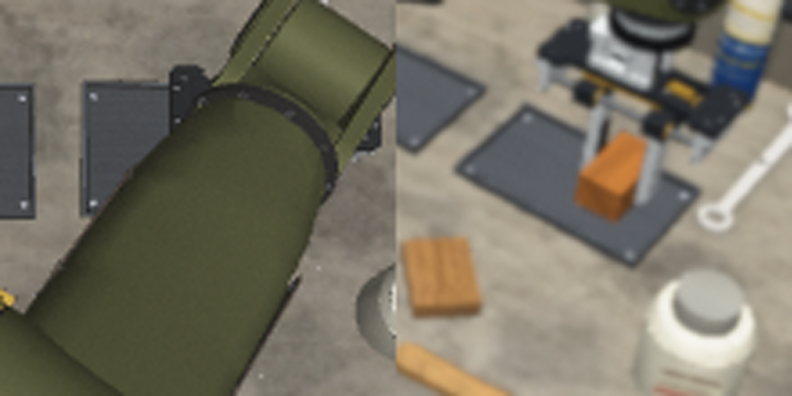

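The scene half shows the thick offcut held upright at (612,180), over the wood tray's right half and clear of the rims. I'm lowering it to the floor.

jog_arm:
  series:
    - [0,0,-0.04,0,0,0,0.7]
    - [0,0,-0.08,0,0,0,0.7]
    - [0,0,-0.11,0,0,0,0.7]
    - [0,0,-0.12,0,0,0,0.7]
    - [0,0,-0.12,0,0,0,0.7]
    - [0,0,-0.12,0,0,0,0.7]

```text
clock: 7.28
eef_pos: [602.9, -383.9, 17.8]
eef_rot: [-3.142, 0.0, -0.024]
wrist_force: [-0.2, 0.4, -1.0]
finger_gap: 45.0
finger_force: 20.0
```

jog_arm:
  series:
    - [0,0,-0.005,0,0,0,0.7]
    - [0,0,-0.01,0,0,0,0.7]
    - [0,0,-0.01,0,0,0,0.7]

```text
clock: 7.53
eef_pos: [603.0, -384.0, 16.9]
eef_rot: [3.141, -0.0, -0.024]
wrist_force: [-0.0, -0.6, 0.8]
finger_gap: 45.0
finger_force: 20.0
```

jog_arm:
  series:
    - [0,0,0,0,0,0,0.5]
    - [0,0,0,0,0,0,0.36]
    - [0,0,0,0,0,0,0.36]
    - [0,0,0,0,0,0,0.36]
    - [0,0,0.08,0,0,0,0.36]
    - [0,0,0.3,0,0,0,0.36]
    - [0,0,0.6,0,0,0,0.36]
    - [0,0,0.8,0,0,0,0.36]

```text
clock: 8.2
eef_pos: [603.3, -384.2, 116.5]
eef_rot: [3.14, -0.002, -0.024]
wrist_force: [0.1, -0.2, 0.1]
finger_gap: 60.4
finger_force: 0.0
```

jog_arm:
  series:
    - [-0.2,0.08,0,0,0,0.06,0.05]
    - [-0.5,0.2,0,0,0,0.12,0.05]
    - [-0.8,0.3,0,0,0,0.2,0.05]
    - [-0.8,0.3,0,0,0,0.25,0.05]

```text
clock: 8.53
eef_pos: [500.9, -345.0, 111.5]
eef_rot: [-3.136, 0.004, 0.375]
wrist_force: [1.4, -1.2, -0.3]
finger_gap: 83.5
finger_force: 0.0
```

jog_arm:
  series:
    - [-0.3,0.1,0,0,0,0.08,0.05]
    - [-0.6,0.2,0,0,0,0.16,0.05]
    - [-0.79,0.29,0,0,0,0.22,0.05]
    - [-0.79,0.29,0,0,0,0.246,0.05]
    - [-0.79,0.29,0,0,0,0.246,0.05]
    - [-0.79,0.29,0,0,0,0.246,0.05]

```text
clock: 9.03
eef_pos: [412.5, -313.5, 113.6]
eef_rot: [3.14, -0.0, 0.754]
wrist_force: [0.6, -0.5, -0.2]
finger_gap: 89.3
finger_force: 0.0
```

jog_arm:
  series:
    - [0,0,-0.25,0,0,0,0.05]
    - [0,0,-0.5,0,0,0,0.05]
    - [0,0,-0.7,0,0,0,0.05]
    - [0,0,-0.8,0,0,0,0.05]
    - [0,0,-0.84,0,0,0,0.05]
    - [0,0,-0.85,0,0,0,0.05]
    - [0,0,-0.85,0,0,0,0.05]

```text
clock: 9.62
eef_pos: [412.7, -313.5, 11.4]
eef_rot: [3.14, -0.0, 0.755]
wrist_force: [-0.6, -0.7, -0.6]
finger_gap: 88.9
finger_force: 0.0
```

Run:
```python
from h import *
d=shot('scene','scene2'); print(manip.read_state()['eef_pos'])
cv2.imwrite('pics/v2.png',cv2.resize(d['frame'][175:275,330:470,::-1],None,fx=5,fy=5,interpolation=cv2.INTER_CUBIC))
```

```text
[ 412.78484747 -313.60770634   11.79829113]
```

View pics/v2.png

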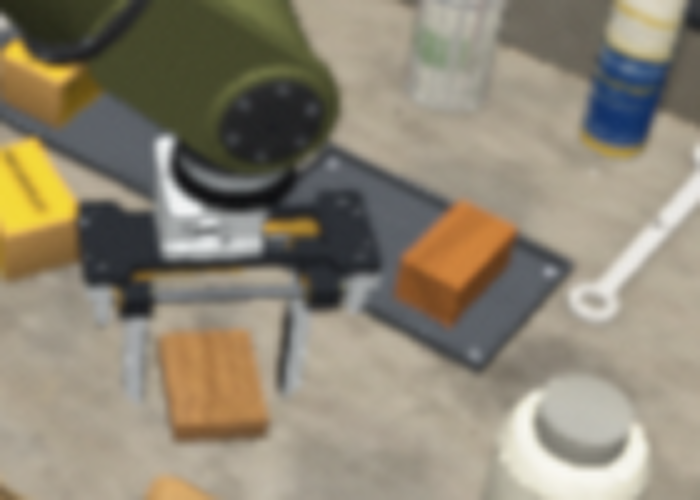

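The thick offcut stands in the wood tray at (457,260). The open fingers (135,370) and (293,360) straddle the flat offcut centrally, so I'm closing on it.

jog_arm:
  series:
    - [0,0,-0.01,0,0,0,0.5]
    - [0,0,-0.01,0,0,0,0.5]
    - [0,0,-0.01,0,0,0,0.5]
    - [0,0,-0.01,0,0,0,0.5]
    - [0,0,-0.01,0,0,0,0.5]
    - [0,0,-0.01,0,0,0,0.5]
    - [0,0,-0.01,0,0,0,0.5]
    - [0,0,-0.01,0,0,0,0.5]

```text
clock: 10.33
eef_pos: [412.2, -313.2, 9.7]
eef_rot: [3.141, -0.0, 0.755]
wrist_force: [-0.4, 1.0, 4.4]
finger_gap: 60.1
finger_force: 20.0
```

jog_arm:
  series:
    - [0,0,0,0,0,0,0.5]
    - [0,0,0,0,0,0,0.5]
    - [0,0,0,0,0,0,0.5]

```text
clock: 10.58
eef_pos: [412.2, -313.2, 9.7]
eef_rot: [3.141, -0.0, 0.755]
wrist_force: [-0.5, 0.5, 5.7]
finger_gap: 59.7
finger_force: 20.0
```

jog_arm:
  series:
    - [0,0,0.15,0,0,0,0.5]
    - [0,0,0.4,0,0,0,0.5]
    - [0,0,0.7,0,0,0,0.5]
    - [0,0,0.85,0,0,0,0.5]
    - [0,0,0.85,0,0,0,0.5]

```text
clock: 11.0
eef_pos: [413.4, -314.2, 115.3]
eef_rot: [3.136, -0.001, 0.755]
wrist_force: [0.6, -0.9, -0.1]
finger_gap: 59.6
finger_force: 20.0
```

jog_arm:
  series:
    - [0.2,0.02,0,0,0,-0.06,0.5]
    - [0.45,0.04,0,0,0,-0.12,0.5]
    - [0.65,0.05,0,0,0,-0.18,0.5]
    - [0.8,0.06,0,0,0,-0.245,0.5]

```text
clock: 11.33
eef_pos: [509.3, -305.3, 109.9]
eef_rot: [-3.14, 0.001, 0.366]
wrist_force: [-0.0, -0.1, 0.1]
finger_gap: 59.7
finger_force: 20.0
```

jog_arm:
  series:
    - [0.2,0.02,0,0,0,-0.06,0.5]
    - [0.45,0.04,0,0,0,-0.12,0.5]
    - [0.65,0.06,0,0,0,-0.18,0.5]
    - [0.8,0.07,0,0,0,-0.25,0.5]
    - [0.8,0.07,0,0,0,-0.25,0.5]
    - [0.8,0.07,0,0,0,-0.25,0.5]

```text
clock: 11.83
eef_pos: [603.8, -297.0, 109.3]
eef_rot: [-3.14, 0.002, -0.02]
wrist_force: [-0.3, 0.7, -1.0]
finger_gap: 59.7
finger_force: 20.0
```

jog_arm:
  series:
    - [0,0,-0.2,0,0,0,0.5]
    - [0,0,-0.4,0,0,0,0.5]
    - [0,0,-0.55,0,0,0,0.5]
    - [0,0,-0.6,0,0,0,0.5]
    - [0,0,-0.6,0,0,0,0.5]
    - [0,0,-0.6,0,0,0,0.5]

```text
clock: 12.33
eef_pos: [603.9, -297.9, 40.1]
eef_rot: [3.141, -0.0, -0.022]
wrist_force: [-0.2, -0.0, -0.5]
finger_gap: 59.7
finger_force: 20.0
```

jog_arm:
  series:
    - [0,0,-0.06,0,0,0,0.5]
    - [0,0,-0.12,0,0,0,0.5]
    - [0,0,-0.18,0,0,0,0.5]
    - [0,0,-0.21,0,0,0,0.5]
    - [0,0,-0.22,0,0,0,0.5]
    - [0,0,-0.22,0,0,0,0.5]
    - [0,0,-0.22,0,0,0,0.5]

```text
clock: 12.92
eef_pos: [604.1, -297.5, 12.9]
eef_rot: [-3.142, 0.0, -0.022]
wrist_force: [0.4, -0.0, -1.1]
finger_gap: 60.1
finger_force: 20.0
```

jog_arm:
  series:
    - [0,0,-0.005,0,0,0,0.5]
    - [0,0,-0.008,0,0,0,0.5]
    - [0,0,-0.008,0,0,0,0.5]

```text
clock: 13.17
eef_pos: [604.2, -297.5, 12.6]
eef_rot: [3.142, -0.0, -0.022]
wrist_force: [-1.7, 1.3, 4.3]
finger_gap: 59.8
finger_force: 20.0
```

jog_arm:
  series:
    - [0,0,0,0,0,0,0.3]
    - [0,0,0,0,0,0,0.23]
    - [0,0,0,0,0,0,0.23]
    - [0,0,0,0,0,0,0.23]
    - [0,0,0.08,0,0,0,0.23]
    - [0,0,0.3,0,0,0,0.23]
    - [0,0,0.6,0,0,0,0.23]
    - [0,0,0.95,0,0,0,0.23]

```text
clock: 13.83
eef_pos: [603.3, -297.1, 126.2]
eef_rot: [-3.14, 0.003, -0.022]
wrist_force: [-0.5, -0.9, -0.0]
finger_gap: 72.6
finger_force: 0.0
```

jog_arm:
  series:
    - [-0.15,0.2,0,0,0,0.07,0.03]
    - [-0.3,0.4,0,0,0,0.14,0.03]
    - [-0.45,0.6,0,0,0,0.21,0.03]
    - [-0.6,0.74,0,0,0,0.28,0.03]
    - [-0.62,0.74,0,0,0,0.34,0.03]

```text
clock: 14.25
eef_pos: [527.9, -206.1, 126.7]
eef_rot: [-3.141, -0.0, 0.519]
wrist_force: [-0.1, 0.3, 0.6]
finger_gap: 90.9
finger_force: 0.0
```

jog_arm:
  series:
    - [-0.15,0.2,0,0,0,0.07,0.03]
    - [-0.3,0.4,0,0,0,0.14,0.03]
    - [-0.45,0.6,0,0,0,0.21,0.03]
    - [-0.6,0.74,0,0,0,0.28,0.03]
    - [-0.63,0.74,0,0,0,0.34,0.03]
    - [-0.63,0.74,0,0,0,0.34,0.03]
    - [-0.63,0.74,0,0,0,0.34,0.03]

```text
clock: 14.83
eef_pos: [454.6, -120.1, 126.6]
eef_rot: [3.14, -0.0, 1.043]
wrist_force: [0.4, 0.7, 0.1]
finger_gap: 91.2
finger_force: 0.0
```

jog_arm:
  series:
    - [0,0,-0.25,0,0,0,0.03]
    - [0,0,-0.5,0,0,0,0.03]
    - [0,0,-0.75,0,0,0,0.03]
    - [0,0,-0.87,0,0,0,0.03]
    - [0,0,-0.92,0,0,0,0.03]
    - [0,0,-0.92,0,0,0,0.03]
    - [0,0,-0.92,0,0,0,0.03]

```text
clock: 15.42
eef_pos: [454.8, -120.3, 16.0]
eef_rot: [3.141, -0.0, 1.044]
wrist_force: [-0.2, 0.5, 0.0]
finger_gap: 91.3
finger_force: 0.0
```

jog_arm:
  series:
    - [0,0,0,0,0,0,0.5]
    - [0,0,0,0,0,0,0.5]
    - [0,0,0,0,0,0,0.5]
    - [0,0,0,0,0,0,0.5]
    - [0,0,0,0,0,0,0.5]
    - [0,0,0,0,0,0,0.5]
    - [0,0,0,0,0,0,0.5]
    - [0,0,0,0,0,0,0.5]
  grip_force: 45

```text
clock: 16.08
eef_pos: [454.3, -120.0, 15.7]
eef_rot: [3.141, -0.0, 1.046]
wrist_force: [-0.8, -0.2, 5.0]
finger_gap: 59.9
finger_force: 44.8
```

jog_arm:
  series:
    - [0,0,0,0,0,0,0.5]
    - [0,0,0,0,0,0,0.5]
    - [0,0,0,0,0,0,0.5]

```text
clock: 16.33
eef_pos: [454.3, -120.0, 15.7]
eef_rot: [3.141, -0.0, 1.046]
wrist_force: [-1.4, -0.5, 6.7]
finger_gap: 60.1
finger_force: 44.8
```

jog_arm:
  series:
    - [0,0,0.12,0,0,0,0.5]
    - [0,0,0.35,0,0,0,0.5]
    - [0,0,0.6,0,0,0,0.5]
    - [0,0,0.75,0,0,0,0.5]
    - [0,0,0.75,0,0,0,0.5]

```text
clock: 16.75
eef_pos: [455.3, -120.3, 108.1]
eef_rot: [3.137, -0.001, 1.046]
wrist_force: [0.1, 0.3, -6.3]
finger_gap: 59.8
finger_force: 44.8
```

jog_arm:
  series:
    - [0.1,0,0,0,0,-0.06,0.5]
    - [0.25,-0.02,0,0,0,-0.13,0.5]
    - [0.42,-0.04,0,0,0,-0.2,0.5]
    - [0.55,-0.05,0,0,0,-0.27,0.5]
    - [0.62,-0.06,0,0,0,-0.33,0.5]

```text
clock: 17.17
eef_pos: [529.0, -126.9, 102.9]
eef_rot: [-3.14, 0.002, 0.522]
wrist_force: [-0.6, 0.5, -5.8]
finger_gap: 59.8
finger_force: 44.8
```

jog_arm:
  series:
    - [0.15,-0.02,0,0,0,-0.07,0.5]
    - [0.3,-0.04,0,0,0,-0.14,0.5]
    - [0.45,-0.06,0,0,0,-0.21,0.5]
    - [0.57,-0.07,0,0,0,-0.28,0.5]
    - [0.625,-0.07,0,0,0,-0.337,0.5]
    - [0.625,-0.07,0,0,0,-0.337,0.5]
    - [0.625,-0.07,0,0,0,-0.337,0.5]

```text
clock: 17.75
eef_pos: [602.5, -135.2, 103.0]
eef_rot: [-3.141, 0.003, 0.001]
wrist_force: [-0.1, -1.1, -6.9]
finger_gap: 59.9
finger_force: 44.8
```

jog_arm:
  series:
    - [0,0,-0.15,0,0,0,0.5]
    - [0,0,-0.3,0,0,0,0.5]
    - [0,0,-0.45,0,0,0,0.5]
    - [0,0,-0.5,0,0,0,0.5]
    - [0,0,-0.5,0,0,0,0.5]
    - [0,0,-0.5,0,0,0,0.5]

```text
clock: 18.25
eef_pos: [603.3, -135.5, 45.6]
eef_rot: [-3.142, 0.0, -0.001]
wrist_force: [-0.4, -0.5, -5.5]
finger_gap: 59.5
finger_force: 44.8
```

jog_arm:
  series:
    - [0,0,-0.06,0,0,0,0.5]
    - [0,0,-0.12,0,0,0,0.5]
    - [0,0,-0.17,0,0,0,0.5]
    - [0,0,-0.2,0,0,0,0.5]
    - [0,0,-0.21,0,0,0,0.5]
    - [0,0,-0.21,0,0,0,0.5]
    - [0,0,-0.21,0,0,0,0.5]

```text
clock: 18.83
eef_pos: [603.6, -135.5, 20.3]
eef_rot: [3.142, -0.0, -0.002]
wrist_force: [0.7, -0.7, -5.7]
finger_gap: 59.5
finger_force: 44.8
```

jog_arm:
  series:
    - [0,0,-0.005,0,0,0,0.5]
    - [0,0,-0.01,0,0,0,0.5]
    - [0,0,-0.01,0,0,0,0.5]

```text
clock: 19.08
eef_pos: [603.5, -135.5, 19.0]
eef_rot: [3.142, -0.0, -0.002]
wrist_force: [0.4, -0.2, -6.4]
finger_gap: 59.5
finger_force: 44.8
```

jog_arm:
  series:
    - [0,0,-0.005,0,0,0,0.5]
    - [0,0,-0.01,0,0,0,0.5]
    - [0,0,-0.01,0,0,0,0.5]

```text
clock: 19.33
eef_pos: [603.6, -135.5, 18.8]
eef_rot: [3.141, -0.0, -0.002]
wrist_force: [-5.4, 0.9, 5.7]
finger_gap: 59.8
finger_force: 44.8
```

jog_arm:
  series:
    - [0,0,0,0,0,0,0.3]
    - [0,0,0,0,0,0,0.23]
    - [0,0,0,0,0,0,0.23]
    - [0,0,0,0,0,0,0.23]
    - [0,0,0.08,0,0,0,0.23]
    - [0,0,0.3,0,0,0,0.23]
    - [0,0,0.6,0,0,0,0.23]
    - [0,0,0.95,0,0,0,0.23]
  grip_force: 25

```text
clock: 20.0
eef_pos: [602.7, -135.3, 132.0]
eef_rot: [-3.141, 0.003, -0.002]
wrist_force: [-0.2, 0.1, 0.2]
finger_gap: 72.7
finger_force: 0.0
```

jog_arm:
  series:
    - [-0.2,0.2,0,0,0,0.05,0.2]
    - [-0.4,0.4,0,0,0,0.1,0.2]
    - [-0.6,0.65,0,0,0,0.17,0.2]
    - [-0.6,0.69,0,0,0,0.17,0.2]

```text
clock: 20.33
eef_pos: [528.4, -49.6, 132.1]
eef_rot: [-3.141, 0.001, 0.274]
wrist_force: [0.6, -0.5, 0.1]
finger_gap: 75.0
finger_force: 0.0
```

jog_arm:
  series:
    - [-0.2,0.2,0,0,0,0.05,0.2]
    - [-0.4,0.4,0,0,0,0.1,0.2]
    - [-0.62,0.65,0,0,0,0.17,0.2]
    - [-0.62,0.69,0,0,0,0.17,0.2]
    - [-0.62,0.69,0,0,0,0.17,0.2]
    - [-0.62,0.69,0,0,0,0.17,0.2]

```text
clock: 20.83
eef_pos: [457.8, 30.0, 132.2]
eef_rot: [3.141, -0.001, 0.532]
wrist_force: [0.7, -0.6, -0.0]
finger_gap: 75.3
finger_force: 0.0
```

Run:
```python
from h import *
c=shot('top','top3');d=shot('scene','scene3'); print(manip.read_state()['eef_pos'])
cv2.imwrite('pics/v3.png',cv2.resize(d['frame'][145:270,265:465,::-1],None,fx=4,fy=4,interpolation=cv2.INTER_CUBIC))
```

```text
[457.86923588  29.39093351 131.68970431]
```

View pics/v3.png

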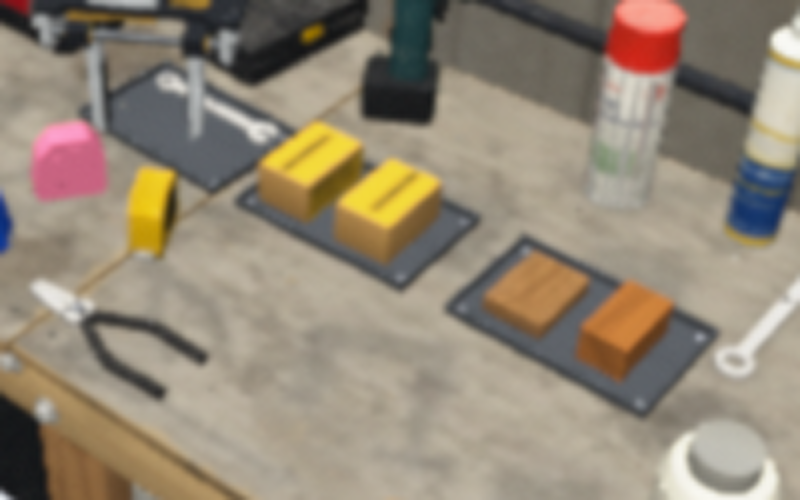

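The carton at (388,208), flat offcut (535,292) and thick offcut (625,330) all sit flat in their trays. The tape measure at (152,210) hasn't moved, so I'm descending on it.

jog_arm:
  series:
    - [0,0,-0.2,0,0,0,0.2]
    - [0,0,-0.4,0,0,0,0.2]
    - [0,0,-0.6,0,0,0,0.2]
    - [0,0,-0.75,0,0,0,0.2]
    - [0,0,-0.84,0,0,0,0.2]
    - [0,0,-0.86,0,0,0,0.2]
    - [0,0,-0.86,0,0,0,0.2]

```text
clock: 21.52
eef_pos: [457.2, 29.5, 27.7]
eef_rot: [-3.141, 0.001, 0.531]
wrist_force: [-0.8, 0.8, -0.8]
finger_gap: 74.9
finger_force: 0.0
```

jog_arm:
  series:
    - [0,0,0,0,0,0,0.4]
    - [0,0,0,0,0,0,0.6]
    - [0,0,0,0,0,0,0.75]
    - [0,0,0,0,0,0,0.75]
    - [0,0,0,0,0,0,0.75]
    - [0,0,0,0,0,0,0.75]
    - [0,0,0,0,0,0,0.75]
    - [0,0,0,0,0,0,0.75]

```text
clock: 22.18
eef_pos: [457.2, 30.1, 28.3]
eef_rot: [3.141, -0.0, 0.532]
wrist_force: [0.6, -0.1, 1.1]
finger_gap: 33.2
finger_force: 24.9
```

jog_arm:
  series:
    - [0,0,0,0,0,0,0.75]
    - [0,0,0,0,0,0,0.75]
    - [0,0,0,0,0,0,0.75]
    - [0,0,0,0,0,0,0.75]
    - [0,0,0,0,0,0,0.75]

```text
clock: 22.6
eef_pos: [457.1, 30.1, 28.3]
eef_rot: [3.142, -0.0, 0.532]
wrist_force: [-0.2, 0.4, 2.6]
finger_gap: 33.1
finger_force: 24.9
```

jog_arm:
  series:
    - [0,0,0.12,0,0,0,0.75]
    - [0,0,0.35,0,0,0,0.75]
    - [0,0,0.6,0,0,0,0.75]
    - [0,0,0.75,0,0,0,0.75]
    - [0,0,0.75,0,0,0,0.75]

```text
clock: 23.02
eef_pos: [458.5, 30.1, 121.3]
eef_rot: [3.139, -0.005, 0.532]
wrist_force: [0.4, -0.7, -2.5]
finger_gap: 32.7
finger_force: 24.9
```

jog_arm:
  series:
    - [0.1,0.06,0,0,0,0.06,0.75]
    - [0.25,0.16,0,0,0,0.13,0.75]
    - [0.4,0.28,0,0,0,0.2,0.75]
    - [0.5,0.36,0,0,0,0.27,0.75]
    - [0.54,0.38,0,0,0,0.31,0.75]

```text
clock: 23.43
eef_pos: [522.4, 76.9, 116.2]
eef_rot: [-3.14, 0.001, 1.026]
wrist_force: [0.2, 0.3, -2.9]
finger_gap: 32.9
finger_force: 24.9
```

jog_arm:
  series:
    - [0.15,0.1,0,0,0,0.07,0.75]
    - [0.3,0.2,0,0,0,0.14,0.75]
    - [0.45,0.3,0,0,0,0.21,0.75]
    - [0.52,0.38,0,0,0,0.28,0.75]
    - [0.548,0.383,0,0,0,0.316,0.75]
    - [0.548,0.383,0,0,0,0.316,0.75]
    - [0.548,0.383,0,0,0,0.316,0.75]

```text
clock: 24.02
eef_pos: [587.0, 121.5, 116.4]
eef_rot: [-3.139, 0.001, 1.514]
wrist_force: [-0.5, -0.9, -3.1]
finger_gap: 32.8
finger_force: 24.9
```

jog_arm:
  series:
    - [0,0,-0.15,0,0,0,0.75]
    - [0,0,-0.3,0,0,0,0.75]
    - [0,0,-0.45,0,0,0,0.75]
    - [0,0,-0.5,0,0,0,0.75]
    - [0,0,-0.5,0,0,0,0.75]
    - [0,0,-0.5,0,0,0,0.75]

```text
clock: 24.52
eef_pos: [587.6, 121.5, 58.6]
eef_rot: [-3.142, 0.0, 1.514]
wrist_force: [-0.2, -0.3, -2.7]
finger_gap: 32.7
finger_force: 24.9
```

Run:
```python
from h import *
d=shot('scene','scene4')
cv2.imwrite('pics/v4.png',cv2.resize(d['frame'][125:215,250:380,::-1],None,fx=5,fy=5,interpolation=cv2.INTER_CUBIC))
```

```text
(no output)
```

View pics/v4.png

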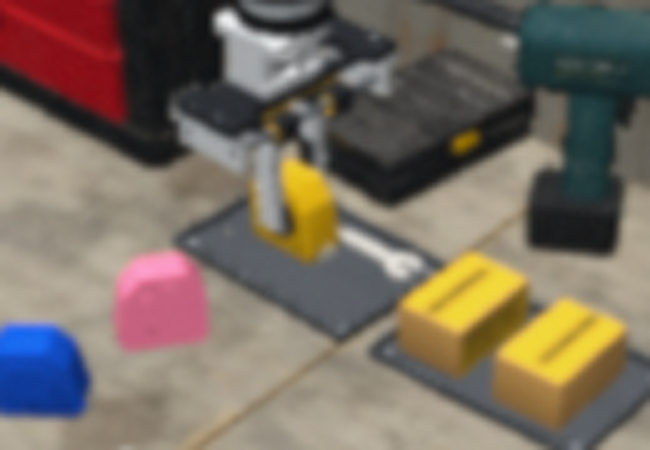

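The tape measure hangs upright at (295,210) over the free floor in front of the spanner, clear of the black case behind. I'm lowering it about 27 mm, then feeling for the floor.

jog_arm:
  series:
    - [0,0,-0.06,0,0,0,0.75]
    - [0,0,-0.12,0,0,0,0.75]
    - [0,0,-0.17,0,0,0,0.75]
    - [0,0,-0.2,0,0,0,0.75]
    - [0,0,-0.21,0,0,0,0.75]
    - [0,0,-0.21,0,0,0,0.75]
    - [0,0,-0.21,0,0,0,0.75]

```text
clock: 25.15
eef_pos: [587.7, 121.7, 33.1]
eef_rot: [3.141, -0.0, 1.516]
wrist_force: [-0.1, -0.9, -2.5]
finger_gap: 33.0
finger_force: 24.9
```

jog_arm:
  series:
    - [0,0,-0.005,0,0,0,0.75]
    - [0,0,-0.01,0,0,0,0.75]
    - [0,0,-0.01,0,0,0,0.75]

```text
clock: 25.4
eef_pos: [587.7, 121.7, 31.9]
eef_rot: [3.141, -0.0, 1.516]
wrist_force: [0.0, -0.0, -2.3]
finger_gap: 32.8
finger_force: 24.9
```

jog_arm:
  series:
    - [0,0,-0.005,0,0,0,0.75]
    - [0,0,-0.007,0,0,0,0.75]
    - [0,0,-0.007,0,0,0,0.75]

```text
clock: 25.65
eef_pos: [587.7, 121.7, 31.2]
eef_rot: [3.141, -0.0, 1.516]
wrist_force: [-0.5, 0.3, -0.9]
finger_gap: 32.9
finger_force: 24.9
```

jog_arm:
  series:
    - [0,0,0,0,0,0,0.63]
    - [0,0,0,0,0,0,0.58]
    - [0,0,0,0,0,0,0.52]
    - [0,0,0,0,0,0,0.45]
    - [0,0,0,0,0,0,0.4]
    - [0,0,0,0,0,0,0.4]

```text
clock: 26.15
eef_pos: [587.7, 121.7, 31.0]
eef_rot: [3.142, -0.0, 1.516]
wrist_force: [0.5, 0.3, 0.5]
finger_gap: 56.0
finger_force: 0.0
```

jog_arm:
  series:
    - [0,0,0.1,0,0,0,0.4]
    - [0,0,0.3,0,0,0,0.4]
    - [0,0,0.6,0,0,0,0.4]
    - [0,0,0.9,0,0,0,0.4]
    - [0,0,1,0,0,0,0.4]

```text
clock: 26.57
eef_pos: [589.2, 121.9, 157.4]
eef_rot: [3.134, -0.001, 1.516]
wrist_force: [0.4, 0.5, 0.1]
finger_gap: 56.2
finger_force: 0.0
```

jog_arm:
  series:
    - [-0.3,0,0,0,0,0,0.4]
    - [-0.6,0,0,0,0,0,0.4]
    - [-0.9,0,0.2,0,0,0,0.4]
    - [-1,0,0.4,0,0,0,0.4]
    - [-1,0,0.4,0,0,0,0.4]

```text
clock: 26.98
eef_pos: [466.9, 122.1, 204.0]
eef_rot: [3.135, -0.002, 1.516]
wrist_force: [0.6, 0.7, 1.0]
finger_gap: 56.6
finger_force: 0.0
```

Run:
```python
from h import *
c=shot('top','top5');d=shot('scene','scene5')
a=c['frame'][130:230,160:500,::-1]; b=d['frame'][135:250,215:465,::-1]
a=cv2.resize(a,None,fx=2.3,fy=2.3,interpolation=cv2.INTER_CUBIC); b=cv2.resize(b,None,fx=3.1,fy=3.1,interpolation=cv2.INTER_CUBIC)
b=cv2.copyMakeBorder(b,0,0,0,a.shape[1]-b.shape[1],0) if a.shape[1]>b.shape[1] else b[:,:a.shape[1]]
cv2.imwrite('pics/v5.png',np.vstack([a,b]))
```

```text
(no output)
```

View pics/v5.png

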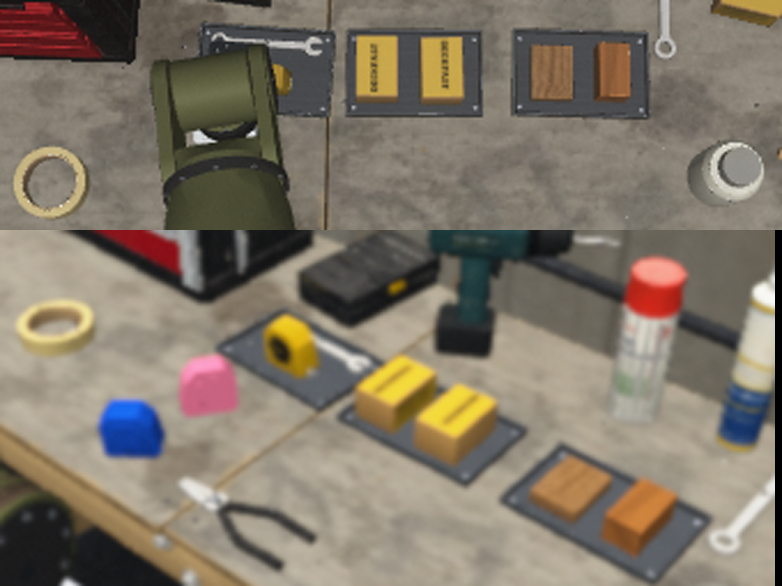

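Everything is in place: tape measure (290,345), carton (455,422), flat offcut (570,487) and thick offcut (640,515) stand flat in their trays. The masking tape and pot haven't been moved, and the arm is clear. I'm handing in.

```bash
python3 -c "
from cell import manip
print(manip.read_state()['qd'].round(3)); print(manip.sign_off())"
```

```text
[-0.007  0.053  0.005 -0.001 -0.012 -0.   ]
the job is handed in; nothing more can be done
None
```

All four things were set down flat in their trays with no drops, the masking tape and pot were left where they were, and the job was handed in at about 27 s; the hand-in returned no verdict.

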